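# Crack a walnut for the cake plate

## Task

Crack the single walnut that lies loose on the worktop and serve it. Lay it lengthwise between the toothed jaws of the nutcracker and let go of it, squeeze the nutcracker's two handles together with measured force just until the shell gives, without crushing the kernel, and let the handles spring open again; then set the cracked nut down in the middle of the white saucer. Leave the nutcracker lying flat on the worktop, and do not knock over or push away the blue cup.

Things in the scene. Friction and masses are not known exactly. Their poses are not given: they have to be found in the camera images.
- walnut: The loose walnut, brown and wrinkled (others sit in a blue bowl): 46 mm long, 42 mm across its cheeks, 38 mm high, 50 g. Origin at the centre of its underside; x = long axis (along the seam, pointed end), y = across the cheeks, z = up as it lies level on the worktop. Pick it up by its two ends, fingers along its x: up to about 15 N is safe.
- walnut_mid (a point): Centre of the walnut, 19 mm above its underside. It cracks only if squeezed across the cheeks (y): nearly rigid up to about 20 N there, then the resistance falls away and one cheek drops in 8.5 mm (42 to 34 mm wide) and stays in. Above about 45 N on the cheeks the kernel is crushed too.
- walnut_shell (a joint): How far the +y cheek of the walnut has been pressed in, m: 0 = whole (up to 0.0018 under load), about 0.0085 = cracked; it snaps in when the shell gives and does not come back
- walnut_kernel (a joint): How far the kernel has been crushed at the other cheek, m: 0 = unhurt; it must stay under 0.0015
- nutcracker: Loose steel nutcracker with black grip sleeves, flat on the worktop: 175 mm long, 24 mm high, about 0.2 kg. Two levers, sprung apart, pivot on a short dark link; origin at worktop level on its centre line, 90 mm from the pivots; x = from the link to the handles, y = to the left lever, z up. Toothed jaws, 31 mm high, from x = -68 to 2 mm; sleeves from x = 16 to 78 mm.
- jaws (a point): Point midway between the jaws, 60 mm from the pivots (x = -30 mm) and 19 mm above the worktop: the walnut's centre belongs here, long axis along the tool, nut resting on the worktop, cheeks to the jaws. Sprung open the jaws stand about 52 mm apart here.
- grips (a point): Point midway between the sleeves, 133 mm from the pivots (x = 43 mm), 12 mm up: grasp both sleeves from above, fingers outside. Width over the sleeves here: 68 mm sprung open, about 43 mm touching the whole nut, about 26 mm once it is cracked. The shell gives at 8 to 12 N a finger; 15 to 20 N is a good squeeze; from about 27 N the kernel is crushed.
- lever_left (a joint): Turn of the left lever towards the other, rad: 0 = sprung open, about 0.09 = touching the whole nut, about 0.16 = nut cracked
- lever_right (a joint): The same for the right lever
- saucer: White round saucer, 150 mm across, 19 mm high at the rim, well 8 mm above the worktop; origin at the centre of its underside. The cracked nut goes in its middle
- screen (a point): A point on the near face of a clear acrylic screen, hardly visible, which stands upright right across the worktop behind the work, square to the robot's x axis, 0.54 m ahead of the robot's base axis and about 1 m high. It is solid: keep gripper and wrist on the near side of it, also when swinging from one side to the other
- cup: Small blue cup on the worktop, 65 mm across and 53 mm high, with an ear; bystander; origin at its underside
There are look-alikes about, which are no part of the job. Several things look just like the walnut: the one meant starts farthest to the robot's right.

How it is judged (in metres and radians):
On the way, in this order (a step that is already met when the one before it is completed fails the run):
1. the whole walnut lies lengthwise between the jaws on the worktop, let go of (x of walnut in the frame of nutcracker between -0.044 and -0.016 m and y of walnut in the frame of nutcracker between -0.012 and 0.012 m and z of walnut in the frame of nutcracker below 0.012 m and angle between the x axis of walnut and the x axis of nutcracker, either way round below 0.35 rad and contact force between walnut and the fingers below 0.1 N and value of joint walnut_shell below 0.002 m), for 0.2 s.
2. the shell has given between the jaws while the handles are squeezed (x of walnut in the frame of nutcracker between -0.044 and -0.016 m and y of walnut in the frame of nutcracker between -0.012 and 0.012 m and z of walnut in the frame of nutcracker below 0.012 m and angle between the x axis of walnut and the x axis of nutcracker, either way round below 0.35 rad and value of joint walnut_shell above 0.006 m and contact force between walnut and nutcracker above 1 N and contact force between nutcracker and the fingers above 1 N).
At the end, for the whole second after the job is handed in: The walnut is cracked (cheek pressed in over 6 mm), its kernel not crushed (under 1.5 mm), and it rests in the saucer within 35 mm of the middle; the saucer stands level; the nutcracker lies flat on the worktop with its handles sprung open; all at rest (value of joint walnut_shell above 0.006 m and value of joint walnut_kernel below 0.0015 m and horizontal distance between walnut and saucer below 0.035 m and height (world z) of walnut between 0.004 and 0.025 m and contact force between walnut and saucer above 0.05 N and linear speed of each of walnut, nutcracker below 0.02 m/s and angle between each of saucer, nutcracker's own z axis and vertical below 0.1 rad and height (world z) of nutcracker below 0.01 m and value of joint each of lever_left, lever_right below 0.04 rad); the robot touches nothing.
It fails at once if the kernel is crushed (1.5 mm or more) (value of joint walnut_kernel above 0.0015 m).
It fails at once if the cup is tipped or pushed more than 4 cm (angle between cup's own z axis and vertical above 0.4 rad or distance of cup from where it was at the start of the episode above 0.04 m).
It also fails if it takes over 72 s, if anything falls off the work surface, if the arm or the gripper's body presses on something with over 40 N, if the wrist force passes 120 N, or if a joint passes its speed limit or range.

## Robot

A 6-joint arm with a two-finger parallel gripper is mounted at the origin on a cart in front of the work surface, level with it; the furniture and walls round the work are solid. World frame = base frame: x ahead of the robot, y to its left, z up, the work surface at z = 0. Lengths are in mm, angles in rad, forces in N, time in s.
With the tool pointing down it reaches from about 350 to 975 mm from the base axis. Payload 7.1 kg.
Tool frame: the origin (TCP) lies at the very end of the fingers, on their centre line; the grasp point (between the pads) lies 19 mm behind it; z points along the fingers, y is the line along which they close (so a half turn about z gives the same grasp; the last joint's range is limited). The gripper opens to 88 mm and grips with 3 to 60 N. Pads are 20 mm wide; open, the fingers measure 115 mm over their backs; the gripper's body (75 mm by 178 mm) begins 61 mm behind the grasp point.
Start: joints at [-1.129, 0.423, 1.63, -0, 1.089, -0.019], TCP at [277.93, -559.786, 222.675] pointing down, gripper open.
Joint ranges: [-3, 3], [-0.9, 2.11], [0.09, 2.58], [-1.31, 4.45], [0.11, 2.69], [-2.54, 2.54]. Speed limits (rad/s): [2.39, 2.39, 3.01, 3.14, 3.14, 3.14].

## Interface

Orientations are given as a rotation vector (axis times angle).
In Python, from workcell import sensors, imaging, close_job gives the robot as it stands. The module is installed in compiled form; this text tells all that it offers.
- The arm moves only by the tool servo_tool, never from a script. Its argument "steps" is a list of rows, each a list of 3 entries, a list of its own where there are three numbers: the shift along the world's x, y, z in m, then the turn, a rotation vector about the world's x, y, z in degrees, then the opening, from -1 (shut) to 1 (fully open). A call has exactly 8 rows; each row shifts and turns the commanded pose from where the row before left it; what a row does not reach is not made up. A row lasts 1/12 s, in which the tool goes at most 41.7 mm and 7.16 degrees, less where a joint would pass 70% of its speed; a pose out of reach is approached as far as the arm can. A call is refused whole if a number of a shift passes 0.0417 or a number of a turn 7.16, either way. A call with a gripper value outside its range is refused whole. The fingers move at their own pace and stop on an object; the grip force is fixed at half the most. Time passes only in rows, so rows that do not move let the fingers close, or fill a call up. It gives the time, the measured TCP pose, the force, the opening and the grip force at its end, in the units of the state.
- sensors.get_obs(): the state, without advancing time (a new reading comes with each control period).
- imaging.get_image(name): name is "side" or "top"; returns a dict with "color" (480x640x3 uint8, blue, green, red), "range_z" (480x640 float32, mm along the optical axis (not along the pixel's ray), 0 where there is no reading), "vertical_fov" (degrees; the focal length in pixels is half the picture's height over the tangent of half this angle, whatever the lens; pixels are square), "cx", "cy" (the principal point, pixels), "rvec" (rotation vector, rad) and "tvec" (3), from world to camera coordinates, as OpenCV has them. Camera axes: x right, y down, z forward; pixel columns grow to the right and rows downward; lengths in mm; the calibration is good to about 2 mm. A picture is of the moment at which its call begins.
- close_job(): hands the job in; it is judged then, once.
The state is a dict: "t": time; "qpos": joint angles; "qvel": joint speeds; "joint_torque": joint torques, N m; "ee_pos": TCP position; "orientation": TCP orientation; "ft_force": force on the tool from outside, world axes, zero at the start; "moment": the same for the moment, N m; "width": finger opening in mm; "grasp_force": force on a finger pad.
Only numpy, scipy, OpenCV 4.12 (cv2) and the standard library are available. Lean on these libraries where they do the work, as an engineer would, in place of code of your own. Each camera call takes 0.05 s, during which the arm holds its last target. There are 200 camera calls.

## Working session

There is one attempt and no reset: what is moved stays moved. The work goes in short steps, Python scripts to look and compute and a tool call to move; the robot and the scene stay as the last step left them, time stands still between calls to the robot, and variables do not carry over. Pictures are saved under pics/ and viewed, at most 10 in all, crops included, and the job is handed in when it is done.

Besides the shell and the picture viewer there is one more tool, called after "Emit:" as a command line: name --argument value ..., lists and objects as JSON in quotes. servo_tool: Moves the arm, as the interface text tells. Its arguments: {"type":"object","properties":{"steps":{"type":"array"}},"required":["steps"]}

```bash
mkdir -p pics; cat > h.py <<'E'
import numpy as np,cv2
from workcell import sensors,imaging,close_job
def cloud(im):
    d=im["range_z"].astype(float);h,w=d.shape
    f=h/2/np.tan(np.radians(im["vertical_fov"])/2)
    v,u=np.mgrid[:h,:w]
    P=np.stack([(u-im["cx"])*d/f,(v-im["cy"])*d/f,d],-1)
    R=cv2.Rodrigues(np.array(im["rvec"],float))[0]
    W=(P-np.array(im["tvec"]).ravel())@R
    W[d==0]=np.nan
    return W
E
python3 - <<'E'
from h import *
for n in("top","side"):
    im=imaging.get_image(n);cv2.imwrite(f"pics/{n}0.png",im["color"]);np.save(f"{n}0.npy",cloud(im))
    W=cloud(im)
    for p in [(240,320),(100,100),(100,540),(400,100),(400,540)]: print(n,p,W[p].round())
print(sensors.get_obs())
E
```

```text
top (240, 320) [532.   4.  -6.]
top (100, 100) [828. 506. 114.]
top (100, 540) [1314. -956. -850.]
top (400, 100) [152. 517. -48.]
top (400, 540) [  52. -867. -844.]
side (240, 320) [564. 163.  -3.]
side (100, 100) [-400. 2208. -139.]
side (100, 540) [1980. 1252.   46.]
side (400, 100) [ -90. -119. -263.]
side (400, 540) [1503.   84. -844.]
{'t': 0.1, 'qpos': array([-1.12897879e+00,  4.23756687e-01,  1.63062736e+00, -1.53301527e-05,
        1.08860917e+00, -1.90159968e-02]), 'qvel': array([-0.00071424, -0.00236125, -0.00341094,  0.00065425,  0.00026022,
        0.00029857]), 'joint_torque': array([ 1.70771277e-04, -5.45611989e+01, -2.74324518e+01,  6.45674416e-02,
        1.87291828e-02, -5.31564672e-05]), 'ee_pos': array([ 277.72344559, -559.32869069,  221.97885063]), 'orientation': array([-3.05723143e+00, -7.17186057e-01,  4.82265563e-04]), 'ft_force': array([-0.38656093, -0.87154464,  0.34814304]), 'moment': array([-0.0073074 , -0.00546962,  0.0490655 ]), 'grasp_force': 0.0, 'width': 87.786276125882}
```

View pics/top0.png

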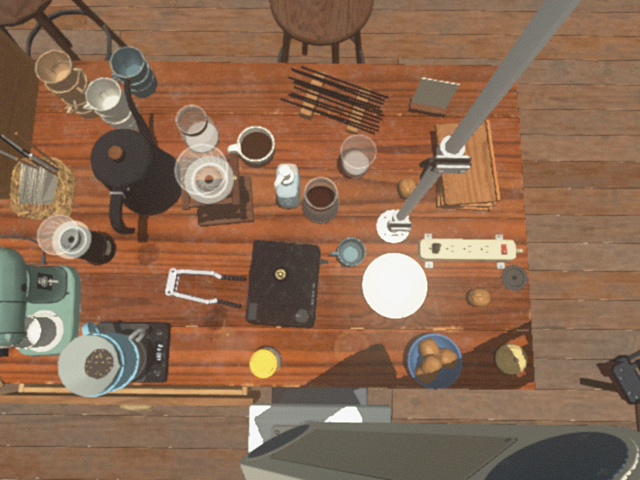

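View pics/side0.png

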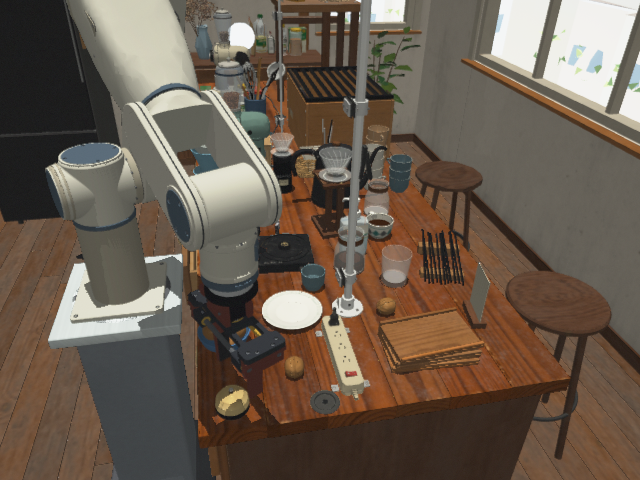

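Top view candidates for the walnut are (479,298) loose on the right, (407,187) loose behind the screen, and the bowl pile at about (433,358). The one farthest to the robot's right is (479,298). The nutcracker is at (170–245, 268–305) with its link on the left, the saucer at (395,286) and the cup at (350,251).

```bash
python3 - <<'E'
from h import *
W=np.load("top0.npy");c=cv2.imread("pics/top0.png")
a=cv2.resize(c[275:321,455:515],None,fx=8,fy=8,interpolation=cv2.INTER_CUBIC)[:368]
b=cv2.resize(c[255:320,155:255],None,fx=8,fy=8,interpolation=cv2.INTER_CUBIC)[:520]
cv2.imwrite("pics/crop.png",cv2.resize(np.vstack([b,np.pad(a,((0,0),(0,800-480),(0,0)))]),None,fx=.65,fy=.65))
def reg(n,u0,u1,v0,v1,lo,hi):
    R=W[v0:v1,u0:u1];m=(R[...,2]>lo)&(R[...,2]<hi)
    P=R[m];x=P[:,:2].astype(np.float32)
    print(n,len(P),"mean",P.mean(0).round(1),"min",P.min(0).round(1),"max",P.max(0).round(1),"rect",cv2.minAreaRect(x))
table=W[300:330,180:240,2];print("table z",np.nanmedian(table),np.nanmedian(W[310:325,440:500,2]))
reg("walnut",465,495,285,312,8,60)
reg("nutcr",160,246,262,312,8,60)
reg("saucer",355,432,248,324,5,40)
reg("cup",330,368,235,268,15,80)
reg("dev",244,324,236,330,8,200)
reg("bowl",402,466,330,390,8,200)
reg("strip",415,525,230,275,8,200)
reg("washer",500,530,262,292,3,100)
reg("tin",240,290,340,385,5,200)
reg("grinder",120,175,320,382,10,300)
print("silhouettes")
hsv=cv2.cvtColor(c,cv2.COLOR_BGR2HSV)
print(W[280:306:2,215:246:5,2].round())
E
```

```text
table z -0.9046894067228578 -0.5317148889135488
walnut 334 mean [ 396.9 -361.1   31.6] min [ 377.5 -386.6   11.7] max [ 416.7 -338.3   41.8] rect ((397.0397644042969, -362.3958740234375), (48.30099868774414, 39.11265182495117), 89.57896423339844)
nutcr 840 mean [417.8 281.7  24.7] min [369.5 175.8   8.1] max [457.2 356.9  35.8] rect ((415.5152282714844, 267.59130859375), (177.00022888183594, 74.45997619628906), 82.83582305908203)
saucer 3387 mean [ 430.  -171.9   13.3] min [ 336.7 -258.6    5. ] max [512.9 -78.8  39.7] rect ((424.8311767578125, -169.17974853515625), (175.0836944580078, 179.72946166992188), 0.5397830009460449)
cup 339 mean [502.7 -67.3  37.2] min [465.3 -99.1  15. ] max [528.4 -19.6  57.1] rect ((494.7677307128906, -65.3329849243164), (62.90924835205078, 70.80929565429688), 44.52739715576172)
dev 5828 mean [423.5  87.   29.6] min [323.9  -4.    8.2] max [525.3 179.7  52.7] rect ((424.67230224609375, 90.28759765625), (179.40672302246094, 194.74618530273438), 84.90249633789062)
bowl 2333 mean [ 255.  -252.3   44.7] min [ 196.5 -309.7    8. ] max [ 314.1 -192.    81. ] r
[... 607 characters left out ...]
705078125, 126.15624237060547), (75.98802185058594, 58.39493942260742), 88.99442291259766)
grinder 2863 mean [270.8 384.   60.4] min [202.9 345.7  10. ] max [333.5 459.1 220.7] rect ((268.2408447265625, 402.44683837890625), (113.41350555419922, 130.56031799316406), 89.93716430664062)
silhouettes
[[-5.  3.  1.  4. -2. 11. 11.]
 [-4. -2.  1.  2. -1.  1. nan]
 [-2. -4.  2. -1. -1. -5. -2.]
 [-2.  0. -0. -4. nan -1. -2.]
 [-4. -2.  0. -3. -1. -1. -1.]
 [ 2. -2. -2. -5. -3. -3. -1.]
 [-2. -4.  2. -2. -0.  0.  1.]
 [-2.  1. -1. -5. nan -5. -1.]
 [ 3. -3. -1. -2. -1. -3. -3.]
 [-1. -3. -4. -1. -2.  2. -2.]
 [23. 20. -0. -1.  1. -4. -2.]
 [20. 20. 21. 24.  1. -2.  1.]
 [-5.  3. 20. 20. 23.  0. -2.]]
```

View pics/crop.png

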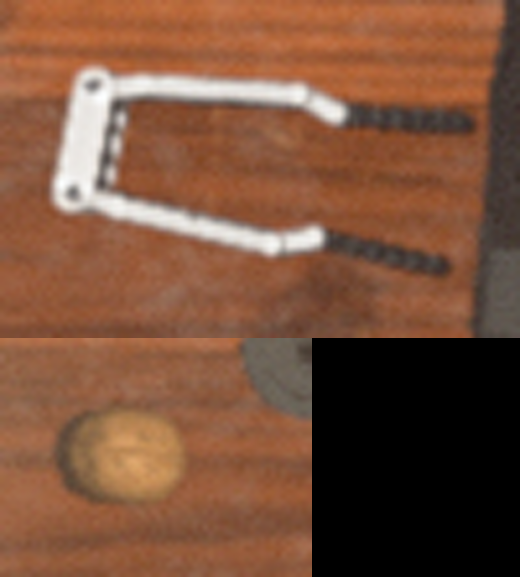

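The crop shows the lone walnut with its long axis roughly along world y. The nutcracker's pivots are at top px (172.7,271.2) and (168.5,291.5), and its sleeve ends at (245.8,278.8) and (241,306.2).

```bash
cat >> h.py <<'E'
def plane(im,uv,z):
    f=240/np.tan(np.radians(im["vertical_fov"])/2)
    R=cv2.Rodrigues(np.array(im["rvec"],float))[0];t=np.array(im["tvec"],float).ravel()
    C=-R.T@t; d=R.T@np.array([(uv[0]-im["cx"])/f,(uv[1]-im["cy"])/f,1.])
    return (C+d*(z-C[2])/d[2])[:2]
def toolyaw(o):
    R=cv2.Rodrigues(np.array(o,float))[0];return np.degrees(np.arctan2(R[1,1],R[0,1])),R[:,2]
E
python3 - <<'E'
from h import *
im=imaging.get_image("top");c=im["color"];W=cloud(im)
p=[plane(im,u,z) for u,z in [((172.7,271.2),30),((168.5,291.5),30),((245.8,278.8),24),((241,306.2),24)]]
print(np.round(p,1))
m=(p[0]+p[1])/2;e=(p[2]+p[3])/2;d=(e-m);L=np.linalg.norm(d);d/=L
q=p[0]-p[1]; print("pivotmid",m,"L",L,"d",d,"ang",np.degrees(np.arctan2(d[1],d[0])),"perp check",q@d)
for n,s in(("jaws",60),("grips",133)): print(n,m+d*s)
# walnut: height mask pca
R=W[283:314,463:497];k=R[...,2]>10
v,u=np.nonzero(k);P=R[k][:,:2]
cc,ev=np.cov(P.T),None
w,V=np.linalg.eigh(cc);print("wal centre",P.mean(0),(P.min(0)+P.max(0))/2,np.sqrt(w),"long ang",np.degrees(np.arctan2(V[1,1],V[0,1])))
hi=R[R[...,2]>34];print("top pts",hi.mean(0),len(hi))
# saucer circle from white mask
hsv=cv2.cvtColor(c,cv2.COLOR_BGR2HSV);mk=((hsv[...,1]<50)&(hsv[...,2]>150)).astype(np.uint8);mk[:, :355]=0;mk[:,435:]=0;mk[:246]=0;mk[325:]=0
n,l,st,ce=cv2.connectedComponentsWithStats(mk);i=1+st[1:,4].argmax();print("saucer",st[i],ce[i],plane(im,ce[i],17))
o=sensors.get_obs();print(o["ee_pos"],toolyaw(o["orientation"]))
E
```

```text
[[449.3 341.9]
 [402.6 348.6]
 [434.1 174. ]
 [371.3 182.6]]
pivotmid [425.93484249 345.24503302] L 168.53968080277158 d [-0.13762105 -0.99048495] ang -97.91021019969934 perp check 0.17889239473660803
jaws [417.67757924 285.81593574]
grips [407.63124228 213.51053405]
wal centre [ 396.89720442 -360.95051098] [ 397.2141671  -362.64593805] [10.64993154 12.19358512] long ang 82.59668137814678
top pts [ 396.82402095 -364.19023708   36.76503456] 128
saucer [ 362  253   65   65 3323] [394.21065302 285.14625339] [ 423.82325575 -169.51636808]
[ 277.76027685 -559.41252085  222.08382514] (np.float64(-63.59671959362332), array([-5.14760099e-04,  1.05701822e-03, -9.99999309e-01]))
```

Emit:
servo_tool --steps '[[[0.015,0.0247,0],[0,0,-4.3],1],[[0.015,0.0247,0],[0,0,-4.3],1],[[0.015,0.0247,-0.015],[0,0,-4.3],1],[[0.015,0.0247,-0.015],[0,0,-4.3],1],[[0.015,0.0247,-0.02],[0,0,-4.3],1],[[0.015,0.0247,-0.02],[0,0,-4.3],1],[[0.015,0.0247,-0.02],[0,0,-4.3],1],[[0.0145,0.0247,-0.02],[0,0,-4.3],1]]'

```text
t: 0.82
ee_pos: [397.9, -360.9, 111.9]
orientation: [3.133, -0.225, 0.0]
ft_force: [0.4, -0.2, -0.1]
width: 88.0
grasp_force: 0.0
```

Emit:
servo_tool --steps '[[[0,0,0],[0,0,0],1],[[0,0,0],[0,0,0],1],[[0,0,0],[0,0,0],1],[[0,0,0],[0,0,0],1],[[0,0,0],[0,0,0],1],[[0,0,0],[0,0,0],0.5],[[0,0,0],[0,0,0],0.5],[[0,0,0],[0,0,0],0.5]]'

```text
t: 1.48
ee_pos: [397.3, -362.7, 113.0]
orientation: [3.133, -0.22, 0.001]
ft_force: [0.3, -0.7, -0.0]
width: 71.5
grasp_force: 0.0
```

```bash
python3 - <<'E'
from h import *
o=sensors.get_obs();print(o["t"],o["ee_pos"],o["width"],toolyaw(o["orientation"]))
im=imaging.get_image("top");W=cloud(im)
cv2.imwrite("pics/a.png",cv2.resize(im["color"][230:350,400:560],None,fx=5,fy=5,interpolation=cv2.INTER_CUBIC))
E
```

```text
1.4833 [ 397.26823322 -362.7132481   113.01527893] 71.49609636551145 (np.float64(-98.03825805146627), array([ 4.53625900e-04, -4.09098496e-04, -9.99999813e-01]))
```

View pics/a.png

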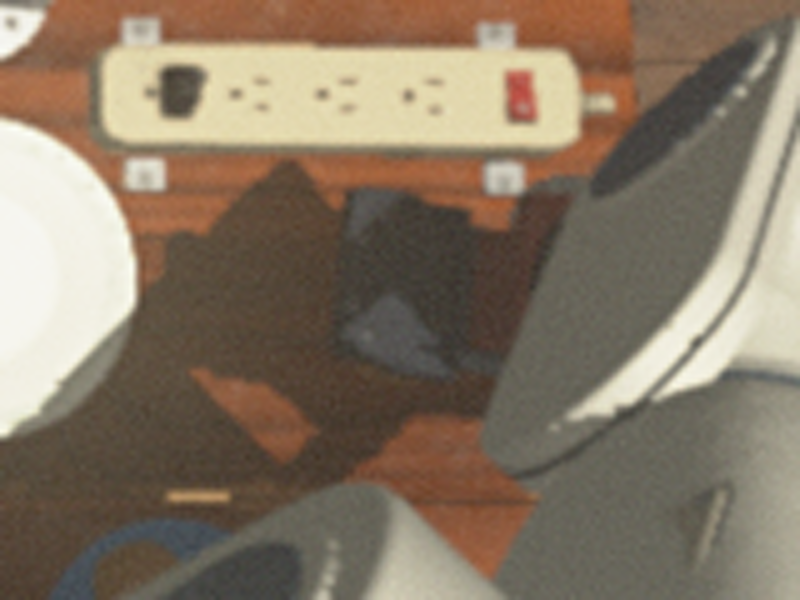

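The arm hides the nut from the top camera here. The pose agrees with the earlier measurement, so I'm descending with 66 mm opening.

Emit:
servo_tool --steps '[[[0,0,-0.018],[0,0,0],0.7],[[0,0,-0.018],[0,0,0],0.7],[[0,0,-0.018],[0,0,0],0.7],[[0,0,-0.018],[0,0,0],0.7],[[0,0,-0.018],[0,0,0],0.7],[[0,0,-0.018],[0,0,0],0.7],[[0,0,0],[0,0,0],0.4],[[0,0,0],[0,0,0],0.2]]'

```text
t: 2.2
ee_pos: [396.9, -361.8, 4.1]
orientation: [-3.133, 0.219, 0.002]
ft_force: [-0.3, 1.3, -0.6]
width: 65.3
grasp_force: 0.0
```

Emit:
servo_tool --steps '[[[0,0,0],[0,0,0],0.15],[[0,0,0],[0,0,0],0.12],[[0,0,0],[0,0,0],0.1],[[0,0,0],[0,0,0],0.08],[[0,0,0],[0,0,0],0.06],[[0,0,0],[0,0,0],0.04],[[0,0,0],[0,0,0],0.02],[[0,0,0],[0,0,0],0.0]]'

```text
t: 2.87
ee_pos: [397.6, -362.5, 4.9]
orientation: [3.133, -0.219, 0.001]
ft_force: [-0.6, -1.2, 3.5]
width: 44.3
grasp_force: 18.7
```

Emit:
servo_tool --steps '[[[0,0,0],[0,0,0],0.01],[[0,0,0],[0,0,0],0.01],[[0,0,0.01],[0,0,0],0.01],[[0,0,0.02],[0,0,0],0.01],[[0,0,0.03],[0,0,0],0.01],[[0,0,0.03],[0,0,0],0.01],[[0,0,0.03],[0,0,0],0.01],[[0,0,0.01],[0,0,0],0.01]]'

```text
t: 3.53
ee_pos: [398.8, -363.3, 138.9]
orientation: [3.131, -0.219, 0.006]
ft_force: [1.7, -0.9, -0.5]
width: 44.5
grasp_force: 8.8
```

```bash
python3 - <<'E'
from h import *
o=sensors.get_obs();print(o["ee_pos"],o["width"],o["grasp_force"],o["ft_force"])
im=imaging.get_image("side")
f=240/np.tan(np.radians(im["vertical_fov"])/2);R=cv2.Rodrigues(np.array(im["rvec"],float))[0]
q=R@(o["ee_pos"]+[0,0,10])+np.array(im["tvec"]).ravel();u=int(q[0]/q[2]*f+im["cx"]);v=int(q[1]/q[2]*f+im["cy"]);print(u,v)
v=min(max(v,60),420);u=min(max(u,80),560)
cv2.imwrite("pics/b.png",cv2.resize(im["color"][v-60:v+60,u-80:u+80],None,fx=5,fy=5,interpolation=cv2.INTER_CUBIC))
E
```

```text
[ 398.78882965 -363.28587253  138.86860068] 44.492211107874226 8.759221251821145 [ 1.67239723 -0.88763062 -0.53296951]
294 320
```

View pics/b.png

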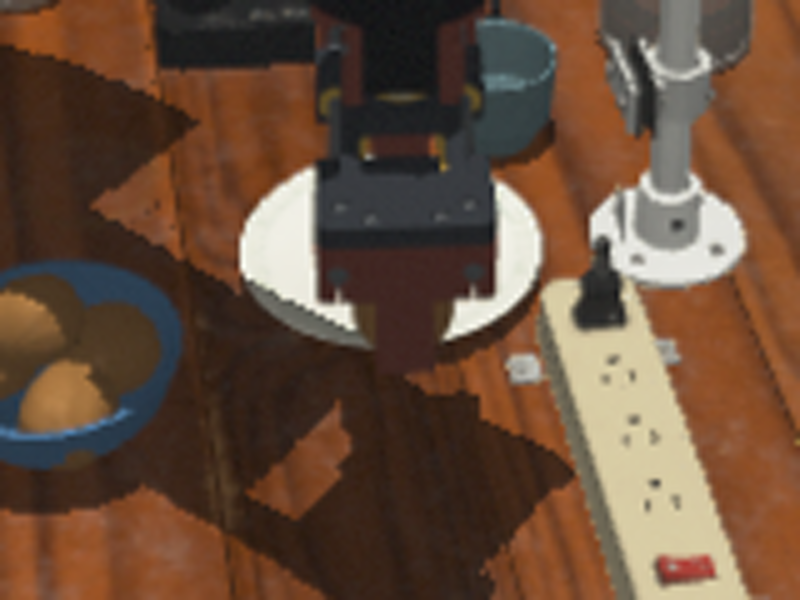

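The nut is held between the fingers, at crop px (403,325), lifted clear. I'm carrying it to the jaws.

Emit:
servo_tool --steps '[[[0,0.015,0],[0,0,0],0.01],[[0,0.027,0],[0,0,0],0.01],[[0,0.027,0],[0,0,0],0.01],[[0,0.027,0],[0,0,0],0.01],[[0,0.027,0],[0,0,0],0.01],[[0,0.027,0],[0,0,0],0.01],[[0,0.027,0],[0,0,0],0.01],[[0,0.027,0],[0,0,0],0.01]]'

```text
t: 4.25
ee_pos: [395.3, -155.7, 132.9]
orientation: [-3.132, 0.219, 0.006]
ft_force: [0.9, 0.4, 0.5]
width: 44.5
grasp_force: 8.8
```

Emit:
servo_tool --steps '[[[0,0.027,0],[0,0,0],0.01],[[0,0.027,0],[0,0,0],0.01],[[0,0.027,0],[0,0,0],0.01],[[0,0.027,0],[0,0,0],0.01],[[0,0.027,0],[0,0,0],0.01],[[0,0.027,0],[0,0,0],0.01],[[0,0.027,0],[0,0,0],0.01],[[0,0.027,0],[0,0,0],0.01]]'

```text
t: 4.92
ee_pos: [395.0, 59.3, 133.1]
orientation: [3.133, -0.219, -0.006]
ft_force: [0.1, 0.4, 0.0]
width: 44.6
grasp_force: 8.8
```

Emit:
servo_tool --steps '[[[0.003,0.027,0],[0,0,0],0.01],[[0.003,0.027,0],[0,0,0],0.01],[[0.003,0.027,0],[0,0,0],0.01],[[0.003,0.027,0],[0,0,0],0.01],[[0.003,0.027,0],[0,0,0],0.01],[[0.003,0.027,0],[0,0,0],0.01],[[0.001,0.015,0],[0,0,0],0.01],[[0,0,0],[0,0,0],0.01]]'

```text
t: 5.58
ee_pos: [415.0, 237.0, 133.0]
orientation: [3.133, -0.215, -0.003]
ft_force: [-0.2, -0.6, -1.0]
width: 45.0
grasp_force: 8.8
```

```bash
python3 - <<'E'
from h import *
o=sensors.get_obs();print(o["t"],o["ee_pos"],o["width"],o["grasp_force"],o["qpos"],toolyaw(o["orientation"]))
E
```

```text
5.5833 [415.0305246  236.9993742  132.98231115] 44.95033499003993 8.762262829695828 [4.93634985e-01 3.48465996e-01 2.01244398e+00 6.94054772e-04
 7.82914047e-01 2.20077838e+00] (np.float64(-97.8402765582824), array([-2.19683852e-03, -6.26127312e-04, -9.99997391e-01]))
```

Emit:
servo_tool --steps '[[[0.001,0.0165,0],[0,0,0],0.01],[[0.001,0.0165,0],[0,0,0],0.01],[[0.0007,0.0158,0],[0,0,0],0.01],[[0,0,-0.022],[0,0,0],0.01],[[0,0,-0.022],[0,0,0],0.01],[[0,0,-0.022],[0,0,0],0.01],[[0,0,-0.01],[0,0,0],0.01],[[0,0,0],[0,0,0],0.01]]'

```text
t: 6.25
ee_pos: [416.3, 281.6, 55.7]
orientation: [3.13, -0.219, -0.009]
ft_force: [-0.5, 0.2, -0.7]
width: 44.4
grasp_force: 8.8
```

```bash
python3 - <<'E'
from h import *
o=sensors.get_obs();print(o["t"],o["ee_pos"],o["width"],o["grasp_force"],o["qpos"],toolyaw(o["orientation"]))
t=imaging.get_image("top")["color"][240:320,140:260];
im=imaging.get_image("side");
f=240/np.tan(np.radians(im["vertical_fov"])/2);R=cv2.Rodrigues(np.array(im["rvec"],float))[0]
q=R@(np.array([417,285,30]))+np.array(im["tvec"]).ravel();u=int(q[0]/q[2]*f+im["cx"]);v=int(q[1]/q[2]*f+im["cy"]);print(u,v)
s=im["color"][v-40:v+40,u-60:u+60]
cv2.imwrite("pics/c.png",cv2.resize(np.hstack([t,s]),None,fx=3.33,fy=3.33,interpolation=cv2.INTER_CUBIC))
E
```

```text
6.25 [416.3352707  281.55098561  55.74498842] 44.39293268242653 8.75711556407623 [ 5.70935807e-01  5.18366788e-01  1.98730950e+00 -2.52631560e-08
  6.42940139e-01  2.28162868e+00] (np.float64(-98.01478179161629), array([-0.00590972, -0.00379577, -0.99997533]))
267 215
```

View pics/c.png

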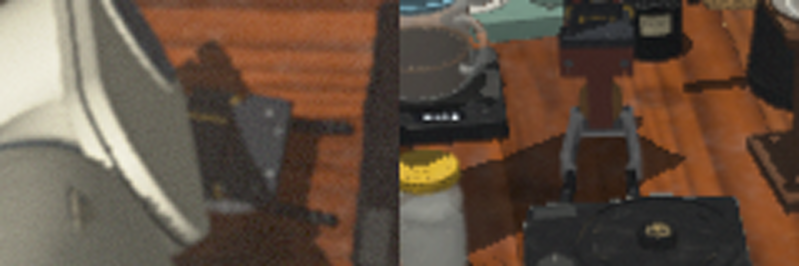

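In the side view the fingers with the nut (px 601) are centred between the levers (px 577 and 627). I'm lowering.

Emit:
servo_tool --steps '[[[0.001,0.004,0],[0,0,0],0.01],[[0,0,0],[0,0,0],0.01],[[0,0,-0.01],[0,0,0],0.01],[[0,0,-0.01],[0,0,0],0.01],[[0,0,-0.01],[0,0,0],0.01],[[0,0,-0.01],[0,0,0],0.01],[[0,0,-0.006],[0,0,0],0.01],[[0,0,0],[0,0,0],0.01]]'

```text
t: 7.02
ee_pos: [419.0, 286.9, 10.8]
orientation: [3.132, -0.219, -0.004]
ft_force: [-0.3, -0.2, -0.4]
width: 44.4
grasp_force: 8.8
```

Emit:
servo_tool --steps '[[[-0.001,-0.001,-0.003],[0,0,0],0.01],[[0,0,-0.0025],[0,0,0],0.01],[[0,0,0],[0,0,0],0.01],[[0,0,0],[0,0,0],0.01],[[0,0,0],[0,0,0],0.05],[[0,0,0],[0,0,0],0.15],[[0,0,0],[0,0,0],0.25],[[0,0,0],[0,0,0],0.35]]'

```text
t: 7.68
ee_pos: [419.3, 286.7, 7.4]
orientation: [-3.134, 0.219, -0.001]
ft_force: [0.1, 0.0, -0.1]
width: 57.8
grasp_force: 0.0
```

Emit:
servo_tool --steps '[[[0,0,0],[0,0,0],0.35],[[0,0,0],[0,0,0],0.35],[[0,0,0.015],[0,0,0],0.35],[[0,0,0.03],[0,0,0],0.35],[[0,0,0.03],[0,0,0],0.35],[[0,0,0.035],[0,0,0],0.35],[[0,-0.02,0.02],[0,0,3],1],[[0,-0.025,0],[0,0,7],1]]'

```text
t: 8.35
ee_pos: [422.0, 243.7, 141.5]
orientation: [-3.137, -0.062, -0.012]
ft_force: [1.7, 0.2, -0.3]
width: 69.2
grasp_force: 0.0
```

Emit:
servo_tool --steps '[[[-0.002,-0.004,0],[0,0,6.7],1],[[-0.002,-0.004,0],[0,0,6.7],1],[[-0.002,-0.004,0],[0,0,6.7],1],[[-0.002,-0.004,0],[0,0,6.7],1],[[-0.002,-0.004,0],[0,0,6.7],1],[[-0.002,-0.004,0],[0,0,6.7],1],[[-0.002,-0.004,0],[0,0,6.7],1],[[0,-0.002,0],[0,0,6.7],1]]'

```text
t: 9.02
ee_pos: [404.6, 211.1, 137.1]
orientation: [-2.775, -1.473, 0.001]
ft_force: [1.1, 0.3, -0.4]
width: 87.6
grasp_force: 0.0
```

Emit:
servo_tool --steps '[[[0,0,0],[0,0,6.7],1],[[0,0,0],[0,0,6.7],1],[[0,0,0],[0,0,6.7],1],[[0,0,0],[0,0,6],1],[[0,0,0],[0,0,0],1],[[0,0,0],[0,0,0],1],[[0,0,0],[0,0,0],1],[[0,0,0],[0,0,0],1]]'

```text
t: 9.68
ee_pos: [405.1, 211.6, 137.2]
orientation: [-2.379, -2.052, 0.0]
ft_force: [0.4, 0.4, 0.1]
width: 88.0
grasp_force: 0.0
```

```bash
python3 - <<'E'
from h import *
o=sensors.get_obs();print(o["t"],o["ee_pos"],o["width"],o["qpos"],toolyaw(o["orientation"]))
im=imaging.get_image("top")
t=im["color"][250:320,150:255];W=cloud(im)
R=W[262:312,160:246];P=R[(R[...,2]>8)&(R[...,2]<60)];print(P.min(0),P.max(0),len(P))
im=imaging.get_image("side");s=im["color"][175:255,212:332]
cv2.imwrite("pics/d.png",np.vstack([cv2.resize(t,(480,320),interpolation=cv2.INTER_CUBIC),cv2.resize(s,(480,270),interpolation=cv2.INTER_CUBIC)]))
E
```

```text
9.6833 [405.10327349 211.5954772  137.16466678] 87.97548092042268 [4.55299115e-01 3.13698859e-01 2.05487088e+00 1.70644906e-05
 7.73063617e-01 6.02249687e-01] (np.float64(-8.420347472065398), array([-4.17958040e-05, -7.19522115e-06, -9.99999999e-01]))
[367.73480673 176.08734094   8.51610184] [441.50695616 215.95637072  26.60694877] 102
```

View pics/d.png

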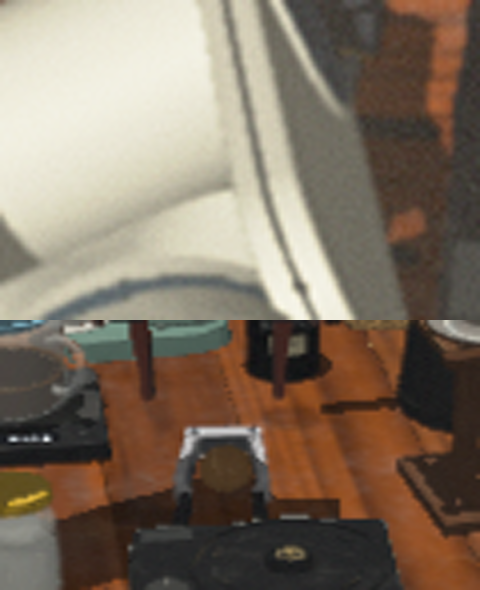

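The side view shows the nut at (225,465), upright between the jaws (185 to 262), and the nutcracker unmoved. I'm descending on the sleeves.

Emit:
servo_tool --steps '[[[0.0025,0.002,-0.02],[0,0,0.5],1],[[0,0,-0.025],[0,0,0],1],[[0,0,-0.025],[0,0,0],1],[[0,0,-0.02],[0,0,0],1],[[0,0,-0.015],[0,0,0],1],[[0,0,-0.01],[0,0,0],1],[[0,0,-0.01],[0,0,0],1],[[0,0,-0.005],[0,0,0],1]]'

```text
t: 10.45
ee_pos: [407.5, 213.6, 6.3]
orientation: [-2.368, -2.065, 0.001]
ft_force: [-0.7, 0.3, -0.2]
width: 87.7
grasp_force: 0.0
```

Emit:
servo_tool --steps '[[[0,0,-0.003],[0,0,0],0.9],[[0,0,0],[0,0,0],0.8],[[0,0,0],[0,0,0],0.7],[[0,0,0],[0,0,0],0.6],[[0,0,0],[0,0,0],0.5],[[0,0,0],[0,0,0],0.4],[[0,0,0],[0,0,0],0.3],[[0,0,0],[0,0,0],0.2]]'

```text
t: 11.12
ee_pos: [408.0, 213.8, 4.6]
orientation: [2.367, 2.065, 0.001]
ft_force: [-0.1, -0.7, 5.4]
width: 54.6
grasp_force: 2.5
```

Emit:
servo_tool --steps '[[[0,0,0],[0,0,0],0.15],[[0,0,0],[0,0,0],0.12],[[0,0,0],[0,0,0],0.09],[[0,0,0],[0,0,0],0.06],[[0,0,0],[0,0,0],0.03],[[0,0,0],[0,0,0],0.0],[[0,0,0],[0,0,0],0.0],[[0,0,0],[0,0,0],0.0]]'

```text
t: 11.78
ee_pos: [407.6, 213.6, 4.2]
orientation: [-2.367, -2.065, 0.0]
ft_force: [-0.8, 0.6, 4.6]
width: 44.1
grasp_force: 3.4
```

Emit:
servo_tool --steps '[[[0,0,0],[0,0,0],-0.01],[[0,0,0],[0,0,0],-0.02],[[0,0,0],[0,0,0],-0.03],[[0,0,0],[0,0,0],-0.03],[[0,0,0],[0,0,0],-0.03],[[0,0,0],[0,0,0],-0.03],[[0,0,0],[0,0,0],-0.03],[[0,0,0],[0,0,0],-0.03]]'

```text
t: 12.45
ee_pos: [407.6, 213.6, 4.2]
orientation: [-2.367, -2.065, 0.0]
ft_force: [-0.3, 0.5, 5.0]
width: 43.0
grasp_force: 5.6
```

Emit:
servo_tool --steps '[[[0,0,0],[0,0,0],-0.04],[[0,0,0],[0,0,0],-0.04],[[0,0,0],[0,0,0],-0.05],[[0,0,0],[0,0,0],-0.05],[[0,0,0],[0,0,0],-0.06],[[0,0,0],[0,0,0],-0.06],[[0,0,0],[0,0,0],-0.06],[[0,0,0],[0,0,0],-0.06]]'

```text
t: 13.12
ee_pos: [407.6, 213.6, 4.2]
orientation: [-2.367, -2.065, 0.0]
ft_force: [-1.0, 0.5, 6.0]
width: 41.7
grasp_force: 7.2
```

Emit:
servo_tool --steps '[[[0,0,0],[0,0,0],-0.07],[[0,0,0],[0,0,0],-0.07],[[0,0,0],[0,0,0],-0.08],[[0,0,0],[0,0,0],-0.08],[[0,0,0],[0,0,0],-0.09],[[0,0,0],[0,0,0],-0.09],[[0,0,0],[0,0,0],-0.1],[[0,0,0],[0,0,0],-0.1]]'

```text
t: 13.78
ee_pos: [407.6, 213.6, 4.2]
orientation: [2.367, 2.065, -0.0]
ft_force: [0.3, -0.7, 4.5]
width: 39.9
grasp_force: 7.2
```

Emit:
servo_tool --steps '[[[0,0,0],[0,0,0],-0.11],[[0,0,0],[0,0,0],-0.12],[[0,0,0],[0,0,0],-0.13],[[0,0,0],[0,0,0],-0.14],[[0,0,0],[0,0,0],-0.15],[[0,0,0],[0,0,0],-0.16],[[0,0,0],[0,0,0],-0.17],[[0,0,0],[0,0,0],-0.18]]'

```text
t: 14.45
ee_pos: [407.6, 213.6, 4.2]
orientation: [-2.367, -2.065, 0.0]
ft_force: [-0.2, 0.5, 4.7]
width: 36.3
grasp_force: 5.6
```

The force is falling, so the shell has given. I'm following the cheek in gently.

Emit:
servo_tool --steps '[[[0,0,0],[0,0,0],-0.2],[[0,0,0],[0,0,0],-0.22],[[0,0,0],[0,0,0],-0.24],[[0,0,0],[0,0,0],-0.26],[[0,0,0],[0,0,0],-0.28],[[0,0,0],[0,0,0],-0.3],[[0,0,0],[0,0,0],-0.32],[[0,0,0],[0,0,0],-0.33]]'

```text
t: 15.12
ee_pos: [407.6, 213.6, 4.2]
orientation: [2.367, 2.065, -0.0]
ft_force: [-1.0, 0.2, 4.3]
width: 29.5
grasp_force: 3.5
```

Emit:
servo_tool --steps '[[[0,0,0],[0,0,0],-0.34],[[0,0,0],[0,0,0],-0.35],[[0,0,0],[0,0,0],-0.36],[[0,0,0],[0,0,0],-0.36],[[0,0,0],[0,0,0],-0.37],[[0,0,0],[0,0,0],-0.37],[[0,0,0],[0,0,0],-0.37],[[0,0,0],[0,0,0],-0.37]]'

```text
t: 15.78
ee_pos: [407.6, 213.6, 4.1]
orientation: [-2.367, -2.065, 0.0]
ft_force: [-0.8, -0.1, 3.9]
width: 27.9
grasp_force: 4.1
```

Emit:
servo_tool --steps '[[[0,0,0],[0,0,0],-0.38],[[0,0,0],[0,0,0],-0.38],[[0,0,0],[0,0,0],-0.39],[[0,0,0],[0,0,0],-0.39],[[0,0,0],[0,0,0],-0.4],[[0,0,0],[0,0,0],-0.4],[[0,0,0],[0,0,0],-0.4],[[0,0,0],[0,0,0],-0.4]]'

```text
t: 16.45
ee_pos: [407.6, 213.6, 4.2]
orientation: [-2.367, -2.065, 0.0]
ft_force: [-0.6, -1.0, 3.3]
width: 26.3
grasp_force: 7.2
```

Emit:
servo_tool --steps '[[[0,0,0],[0,0,0],-0.41],[[0,0,0],[0,0,0],-0.41],[[0,0,0],[0,0,0],-0.42],[[0,0,0],[0,0,0],-0.42],[[0,0,0],[0,0,0],-0.43],[[0,0,0],[0,0,0],-0.43],[[0,0,0],[0,0,0],-0.43],[[0,0,0],[0,0,0],-0.43]]'

```text
t: 17.12
ee_pos: [407.6, 213.6, 4.2]
orientation: [-2.367, -2.065, 0.0]
ft_force: [-1.3, -1.2, 3.8]
width: 25.6
grasp_force: 11.8
```

Emit:
servo_tool --steps '[[[0,0,0],[0,0,0],-0.44],[[0,0,0],[0,0,0],-0.44],[[0,0,0],[0,0,0],-0.44],[[0,0,0],[0,0,0],-0.4],[[0,0,0],[0,0,0],-0.35],[[0,0,0],[0,0,0],-0.25],[[0,0,0],[0,0,0],-0.15],[[0,0,0],[0,0,0],0]]'

```text
t: 17.78
ee_pos: [407.6, 213.7, 4.0]
orientation: [-2.367, -2.065, -0.0]
ft_force: [1.1, -0.3, -0.2]
width: 40.6
grasp_force: 0.4
```

Emit:
servo_tool --steps '[[[0,0,0],[0,0,0],0.15],[[0,0,0],[0,0,0],0.3],[[0,0,0],[0,0,0],0.45],[[0,0,0],[0,0,0],0.6],[[0,0,0],[0,0,0],0.8],[[0,0,0],[0,0,0],1],[[0,0,0],[0,0,0],1],[[0,0,0],[0,0,0],1]]'

```text
t: 18.45
ee_pos: [407.6, 213.6, 4.2]
orientation: [-2.367, -2.065, -0.0]
ft_force: [-0.1, -0.4, 0.7]
width: 87.0
grasp_force: 0.0
```

Emit:
servo_tool --steps '[[[0,0,0.005],[0,0,0],1],[[0,0,0.015],[0,0,0],1],[[0,0,0.03],[0,0,0],1],[[0,0,0.04],[0,0,0],1],[[0,0,0.04],[0,0,0],1],[[0,-0.03,0.02],[0,0,0],1],[[0,-0.04,0.02],[0,0,0],1],[[0,-0.04,0.02],[0,0,0],1]]'

```text
t: 19.12
ee_pos: [407.5, 108.4, 193.2]
orientation: [2.364, 2.068, 0.002]
ft_force: [0.9, -0.1, -0.4]
width: 87.8
grasp_force: 0.0
```

Emit:
servo_tool --steps '[[[0,-0.04,0],[0,0,0],1],[[0,-0.04,0],[0,0,0],1],[[0,-0.04,0],[0,0,0],1],[[0,-0.03,0],[0,0,0],1],[[0,0,0],[0,0,0],1],[[0,0,0],[0,0,0],1],[[0,0,0],[0,0,0],1],[[0,0,0],[0,0,0],1]]'

```text
t: 19.78
ee_pos: [407.5, -40.1, 191.5]
orientation: [-2.366, -2.066, -0.0]
ft_force: [0.7, 0.6, 1.0]
width: 87.6
grasp_force: 0.0
```

```bash
python3 - <<'E'
from h import *
o=sensors.get_obs();print(o["t"],o["ee_pos"],o["width"],o["qpos"],toolyaw(o["orientation"]))
im=imaging.get_image("top");W=cloud(im);np.save("top1.npy",W)
cv2.imwrite("pics/e.png",cv2.resize(im["color"][250:325,155:255],None,fx=8,fy=8,interpolation=cv2.INTER_CUBIC))
E
```

```text
19.7833 [407.50031237 -40.05108493 191.48962196] 87.5510624897925 [-1.27160523e-01  1.50170628e-01  2.10939619e+00  2.12081309e-04
  8.82195585e-01  7.72891964e-03] (np.float64(-7.736317426989445), array([-1.47605092e-04,  1.83959892e-04, -9.99999972e-01]))
```

View pics/e.png

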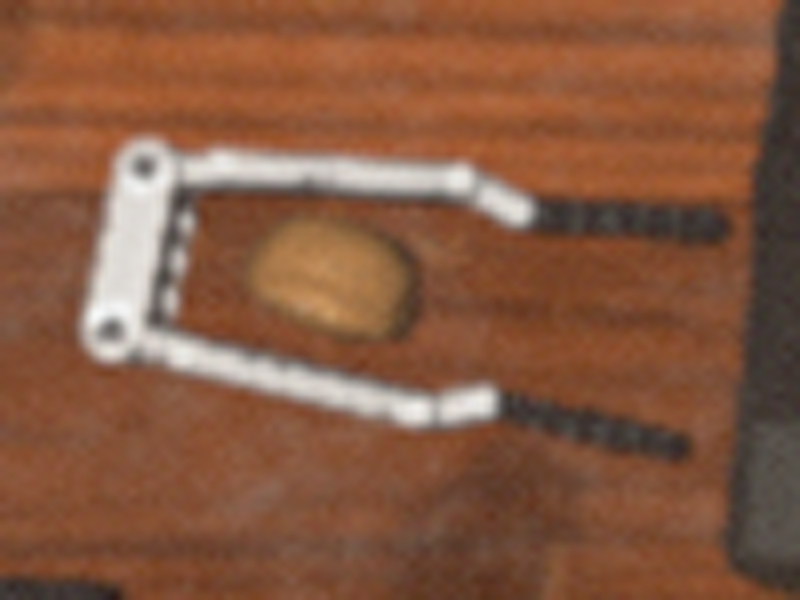

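The nut lies between the open jaws, at crop (332,278), with its long axis sloping a little. It is visibly narrower, so it is cracked.

```bash
python3 - <<'E'
from h import *
W=np.load("top1.npy");R=W[274:296,183:210];m=(R[...,2]>10)&(R[...,2]<60)
n,l,st,ce=cv2.connectedComponentsWithStats(m.astype(np.uint8));print(st[1:])
i=1+st[1:,4].argmax();P=R[l==i];x=P[:,:2]
w,V=np.linalg.eigh(np.cov(x.T));print(len(P),P.mean(0),(x.min(0)+x.max(0))/2,np.sqrt(w),np.degrees(np.arctan2(V[1,1],V[0,1])),cv2.minAreaRect(x.astype(np.float32)),P[:,2].max())
im=imaging.get_image("top")
h=cv2.cvtColor(im["color"],cv2.COLOR_BGR2HSV)
c=im["color"][274:296,183:210].astype(int);k=((c[...,1]>75)&(c[...,1]-c[...,0]>25)&(c[...,2]-c[...,1]<70)).astype(np.uint8)
n,l,st,ce=cv2.connectedComponentsWithStats(k);i=1+st[1:,4].argmax();v,u=np.nonzero(l==i)
X=np.array([plane(im,(a+183,b+274),22) for a,b in zip(u,v)]);w,V=np.linalg.eigh(np.cov(X.T));print(len(X),X.mean(0),np.sqrt(w),np.degrees(np.arctan2(V[1,1],V[0,1])),cv2.minAreaRect(X.astype(np.float32)))
E
```

```text
[[  9   0   1   1   1]
 [ 11   0   1   1   1]
 [ 13   0  14   1  14]
 [  2   3  22  16 258]
 [  0  20  10   2  15]]
258 [419.41322883 285.28217999  31.14538057] [420.17948929 290.10483556] [ 8.49170441 12.53179926] 70.64932293264063 ((420.72003173828125, 287.6545104980469), (48.20526123046875, 32.245994567871094), 66.06097412109375) 41.51026957862347
281 [419.58178136 291.62317678] [10.19163905 12.14622626] 80.59964461593057 ((419.4588317871094, 291.4277038574219), (47.57349395751953, 43.011383056640625), 69.1060562133789)
```

Emit:
servo_tool --steps '[[[0.001,0.027,0],[0,0,6.6],0.4],[[0.001,0.027,0],[0,0,6.6],0.4],[[0.001,0.027,0],[0,0,6.6],0.4],[[0.001,0.027,0],[0,0,6.6],0.4],[[0.001,0.027,0],[0,0,6.6],0.4],[[0.001,0.027,0],[0,0,6.6],0.4],[[0.001,0.027,0],[0,0,6.6],0.4],[[0.001,0.027,0],[0,0,6.6],0.4]]'

```text
t: 20.55
ee_pos: [414.9, 177.5, 191.4]
orientation: [-1.191, -2.907, 0.0]
ft_force: [0.5, -0.5, 0.6]
width: 61.6
grasp_force: 0.0
```

Emit:
servo_tool --steps '[[[0.001,0.027,-0.02],[0,0,6.6],0.4],[[0.001,0.027,-0.02],[0,0,6.6],0.4],[[0.001,0.027,-0.02],[0,0,6.6],0.4],[[0.001,0.027,-0.02],[0,0,6.6],0.4],[[0.0005,0.004,-0.02],[0,0,0.5],0.4],[[0,0,0],[0,0,0],0.4],[[0,0,0],[0,0,0],0.4],[[0,0,0],[0,0,0],0.4]]'

```text
t: 21.22
ee_pos: [419.8, 287.1, 92.0]
orientation: [-0.494, -3.102, 0.0]
ft_force: [0.3, 0.7, -0.2]
width: 61.8
grasp_force: 0.0
```

```bash
python3 - <<'E'
from h import *
o=sensors.get_obs();print(o["t"],o["ee_pos"],o["width"],o["qpos"],toolyaw(o["orientation"]))
E
```

```text
21.2167 [419.79037089 287.11592645  91.99619822] 61.80331504029067 [ 5.76517852e-01  4.56185890e-01  1.96779732e+00 -1.12263813e-04
  7.17900402e-01 -6.78356375e-01] (np.float64(71.90384332747155), array([-2.03675116e-04, -2.20515403e-04, -9.99999955e-01]))
```

Emit:
servo_tool --steps '[[[0,0.001,-0.025],[0,0,0],0.4],[[0,0,-0.02],[0,0,0],0.4],[[0,0,-0.015],[0,0,0],0.4],[[0,0,-0.011],[0,0,0],0.4],[[0,0,-0.01],[0,0,0],0.4],[[0,0,-0.005],[0,0,0],0.4],[[0,0,0],[0,0,0],0.3],[[0,0,0],[0,0,0],0.2]]'

```text
t: 21.88
ee_pos: [420.4, 288.1, 5.8]
orientation: [0.495, 3.102, 0.0]
ft_force: [0.9, 0.4, -0.2]
width: 54.5
grasp_force: 0.0
```

Emit:
servo_tool --steps '[[[0,0,0],[0,0,0],0.15],[[0,0,0],[0,0,0],0.12],[[0,0,0],[0,0,0],0.09],[[0,0,0],[0,0,0],0.06],[[0,0,0],[0,0,0],0.04],[[0,0,0],[0,0,0],0.02],[[0,0,0],[0,0,0],0.01],[[0,0,0],[0,0,0],0.01]]'

```text
t: 22.55
ee_pos: [420.3, 288.2, 5.6]
orientation: [0.494, 3.102, 0.0]
ft_force: [-0.4, 0.7, 3.5]
width: 44.8
grasp_force: 8.5
```

Grasped at 8.5 N. I'm lifting straight up, then carrying it to the saucer at (424,−169.5).

Emit:
servo_tool --steps '[[[0,0,0.008],[0,0,0],0.01],[[0,0,0.015],[0,0,0],0.01],[[0,0,0.025],[0,0,0],0.01],[[0,0,0.03],[0,0,0],0.01],[[0,0,0.03],[0,0,0],0.01],[[0,0,0.02],[0,0,0],0.01],[[0,-0.015,0],[0,0,0],0.01],[[0,-0.02,0],[0,0,0],0.01]]'

```text
t: 23.22
ee_pos: [421.2, 254.1, 135.6]
orientation: [0.491, 3.1, 0.004]
ft_force: [0.5, 0.1, -1.3]
width: 44.2
grasp_force: 8.5
```

Emit:
servo_tool --steps '[[[0,-0.027,0],[0,0,0],0.01],[[0,-0.027,0],[0,0,0],0.01],[[0,-0.027,0],[0,0,0],0.01],[[0,-0.027,0],[0,0,0],0.01],[[0,-0.027,0],[0,0,0],0.01],[[0,-0.027,0],[0,0,0],0.01],[[0,-0.027,0],[0,0,0],0.01],[[0,-0.027,0],[0,0,0],0.01]]'

```text
t: 23.88
ee_pos: [419.6, 35.8, 133.8]
orientation: [-0.494, -3.102, 0.0]
ft_force: [0.9, 0.2, -1.8]
width: 44.6
grasp_force: 8.5
```

Emit:
servo_tool --steps '[[[0,-0.027,0],[0,0,0],0.01],[[0,-0.027,0],[0,0,0],0.01],[[0,-0.027,0],[0,0,0],0.01],[[0,-0.027,0],[0,0,0],0.01],[[0,-0.027,0],[0,0,0],0.01],[[0,-0.027,0],[0,0,0],0.01],[[0,-0.027,0],[0,0,0],0.01],[[0,-0.018,0],[0,0,0],0.01]]'

```text
t: 24.55
ee_pos: [419.9, -172.0, 133.9]
orientation: [0.496, 3.102, -0.001]
ft_force: [0.1, 0.3, -1.4]
width: 44.4
grasp_force: 8.5
```

Emit:
servo_tool --steps '[[[0,0,0],[0,0,0],0.01],[[0,0,0],[0,0,0],0.01],[[0,0,0],[0,0,0],0.01],[[0,0,0],[0,0,0],0.01],[[0,0,0],[0,0,0],0.01],[[0,0,0],[0,0,0],0.01],[[0,0,0],[0,0,0],0.01],[[0,0,0],[0,0,0],0.01]]'

```text
t: 25.22
ee_pos: [420.2, -169.5, 133.5]
orientation: [-0.493, -3.103, -0.0]
ft_force: [-0.2, -0.3, -1.0]
width: 44.5
grasp_force: 8.5
```

Emit:
servo_tool --steps '[[[0.002,0,-0.02],[0,0,0],0.01],[[0.002,0,-0.025],[0,0,0],0.01],[[0,0,-0.025],[0,0,0],0.01],[[0,0,-0.02],[0,0,0],0.01],[[0,0,-0.012],[0,0,0],0.01],[[0,0,-0.009],[0,0,0],0.01],[[0,0,-0.005],[0,0,0],0.01],[[0,0,0],[0,0,0],0.01]]'

```text
t: 25.88
ee_pos: [423.8, -169.7, 16.8]
orientation: [-0.494, -3.101, -0.0]
ft_force: [-0.6, -0.1, 0.0]
width: 44.7
grasp_force: 8.5
```

Emit:
servo_tool --steps '[[[0,0,-0.001],[0,0,0],0.01],[[0,0,-0.001],[0,0,0],0.01],[[0,0,-0.001],[0,0,0],0.01],[[0,0,0],[0,0,0],0.01],[[0,0,0],[0,0,0],0.01],[[0,0,0],[0,0,0],0.01],[[0,0,0],[0,0,0],0.01],[[0,0,0],[0,0,0],0.01]]'

```text
t: 26.55
ee_pos: [424.4, -170.0, 14.6]
orientation: [0.494, 3.102, -0.0]
ft_force: [0.1, -0.2, 1.5]
width: 44.6
grasp_force: 8.5
```

The vertical force has risen by about 1.5 N, so the nut is touching down. I'm releasing it and withdrawing.

Emit:
servo_tool --steps '[[[0,0,0],[0,0,0],0.04],[[0,0,0],[0,0,0],0.1],[[0,0,0],[0,0,0],0.2],[[0,0,0],[0,0,0],0.3],[[0,0,0],[0,0,0],0.3],[[0,0,0.01],[0,0,0],0.3],[[0,0,0.025],[0,0,0],0.3],[[0,0,0.03],[0,0,0],0.3]]'

```text
t: 27.22
ee_pos: [422.8, -169.4, 79.4]
orientation: [-0.494, -3.099, -0.002]
ft_force: [-0.1, -0.0, 0.0]
width: 57.2
grasp_force: 0.0
```

Emit:
servo_tool --steps '[[[0,0,0.04],[0,0,0],0.3],[[0,0,0.04],[0,0,0],0.3],[[0,0,0.03],[0,0,0],0.3],[[0,0.04,0],[0,0,0],0.3],[[0,0.04,0],[0,0,0],0.3],[[0,0.04,0],[0,0,0],0.3],[[0,0.04,0],[0,0,0],0.3],[[0,0.04,0],[0,0,0],0.3]]'

```text
t: 27.88
ee_pos: [423.6, 31.7, 190.4]
orientation: [0.495, 3.101, 0.0]
ft_force: [0.6, 0.3, 0.0]
width: 57.3
grasp_force: 0.0
```

Emit:
servo_tool --steps '[[[0,0.03,0],[0,0,0],0.3],[[0,0.03,0],[0,0,0],0.3],[[0,0,0],[0,0,0],0.3],[[0,0,0],[0,0,0],0.3],[[0,0,0],[0,0,0],0.3],[[0,0,0],[0,0,0],0.3],[[0,0,0],[0,0,0],0.3],[[0,0,0],[0,0,0],0.3]]'

```text
t: 28.55
ee_pos: [424.1, 89.1, 189.5]
orientation: [-0.497, -3.102, 0.0]
ft_force: [-0.4, 0.5, 0.1]
width: 56.7
grasp_force: 0.0
```

```bash
python3 - <<'E'
from h import *
o=sensors.get_obs();print(o["t"],o["ee_pos"],o["width"])
im=imaging.get_image("top");W=cloud(im)
R=W[260:312,365:425];P=R[R[...,2]>26];print(len(P),P.mean(0),P.max(0))
cv2.imwrite("pics/f.png",cv2.resize(im["color"][230:335,150:450],None,fx=2.6,fy=2.6,interpolation=cv2.INTER_CUBIC))
E
```

```text
28.55 [424.13071384  89.11156637 189.48287012] 56.74071832118163
264 [ 428.93840316 -169.96590073   39.75906061] [ 448.21634828 -146.25035085   49.87811742]
```

View pics/f.png

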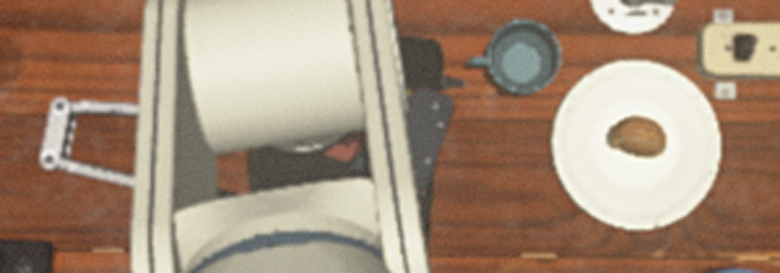

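The nut rests in the saucer's middle, at (637,137), about 5 mm off centre. The cup at (521,58) and the nutcracker at (50–135, 95–185) are in place, and the arm is clear.

```bash
python3 -c "
from workcell import close_job
print(close_job())"
```

```text
the job is handed in; nothing more can be done
None
```

I handed the job in at about 28.6 s: the walnut was squeezed in the nutcracker until the shell gave and set down about 5 mm from the saucer's middle, with the nutcracker and cup left in place; no verdict came back, and I never measured the kernel, though the last squeeze reading was 11.8 N a finger before one slightly tighter step.

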